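Snap the open locking flap of a steel food box shut

ROBOT

A 6-joint arm with a two-finger parallel gripper is mounted at the origin on the work surface. World frame = base frame: x ahead of the robot, y to its left, z up, the work surface at z = 0. Lengths are in m, angles in degrees, forces in N, time in s.
With the tool pointing down it reaches from about 0.275 to 0.875 m from the base axis. Payload 12.5 kg.
Tool frame: the origin (TCP) lies at the very end of the fingers, on their centre line; the grasp point (between the pads) lies 19 mm behind it (robot.grasp_offset is the distance from the TCP to the grasp point, in m); z points along the fingers, y is the direction in which the jaws open and shut (so a half turn about z gives the same grasp; the last joint's range is limited). The gripper opens to 85 mm and grips with 20 to 120 N. Pads are 22 mm wide; open, the fingers measure 114 mm over their backs; the gripper's body (76 mm by 85 mm) begins 54 mm behind the grasp point. The pads swing forward as they close: fully open they stand 13 mm farther back than shut.
Start: joints at [-80.134, 20.094, 94.641, -0, 65.266, -4.847], TCP at [0.14, -0.532, 0.231] pointing down, gripper open.
Joint ranges: [-157.81, 157.81], [-45, 120.19], [0.68, 151.7], [-89.99, 269.99], [4.06, 180], [-164.3, 164.3]. Speed limits (degrees/s): [127.2, 127.2, 159.86, 180, 180, 180].

INTERFACE

Orientations are given as [roll, pitch, yaw] about the fixed x, y, z axes, in that order (R = Rz(yaw) Ry(pitch) Rx(roll)).
In Python, from station import robot, move_gripper, ik, optics, spotter gives the robot as it stands. Calls block until the motion is done:
- robot.reach(position, orientation): joint-space move of the TCP to a pose.
- robot.movel(position, rot=None, speed=0.15, guard=None): straight line of the TCP; rot=None keeps the orientation; speed is the mean speed in m/s. With guard (N) it stops when the force on the tool has changed by that much, and returns True; else False.
- robot.move_joints(angles): joint-space move.
- move_gripper(opening, grasp_force=None): finger opening in m; grasp_force is the grip in N (None keeps the last); returns when the fingers have stopped.
- robot.hold(seconds).
- ik(position, orientation): joint angles nearest the present ones, or None.
- robot.get_state(): the state.
- optics.grab_frame(name): name is "scene" or "side" or "wrist"; returns (picture, depth): 480x640x3 uint8, red, green, blue; 480x640 float32, m along the optical axis (not along the pixel's ray), 0 where there is no reading.
- optics.camera_params(name): a dict with "mtx" (3x3 intrinsics, pixels), "cam_to_world" (4x4, takes a point from camera to world coordinates); the wrist camera has in their place "tool_from_camera" (4x4, takes a point from camera to tool coordinates, whose origin is the TCP and whose axes are the flange's). Camera axes: x right, y down, z forward; pixel columns grow to the right and rows downward; lengths in m; the calibration is good to about 2 mm. The wrist camera is an equidistant fisheye: a pixel r from the principal point sees the ray r / f radians off the axis. A picture is of the moment at which its call begins: read the wrist's pose just before it. camera_params takes no time and is no camera call.
A pose or a line that the arm cannot do raises robot.IKError and nothing moves.
- robot.close_job(): hands the job in, once; it reports no verdict.
Trained networks look in the newest picture that a camera, given by its name, has taken for a name from the list of things; names that differ only in an ending like _2 or _b are one class to them, and where a whole thing is asked for, a point or a joint stands for the part that bears it (a point fixed in the world has none). Each returns a list of dicts, best first, with "p" (0 to 1); they miss things now and then, are a little off and sometimes report something else, mostly with a low value. They report only what shows in the picture. A call takes as long as a camera call. They do not tell look-alikes from the thing itself.
- spotter.search_frame(camera, query): "position" ([row, column] in pixels, amid what is visible of it).
The state is a dict: "clock": time; "joints": joint angles; "dq": joint speeds; "joint_torque": joint torques, N m; "eef_pos": TCP position; "tool_rot": TCP orientation; "force": force on the tool from outside, world axes, zero at the start; "torque": the same for the moment, N m; "gripper_width": finger opening in m.
Only numpy, scipy, OpenCV 4.12 (cv2) and the standard library are available. Lean on these libraries where they do the work, as an engineer would, in place of code of your own. Each camera call takes 0.05 s, during which the arm holds its last target.

TASK

One of the four locking flaps on the lid of the steel food box on the over-sink shelf has been left open. Fold that flap down over the rim and press it in until its catch is tucked beneath the steel rim and the flap stays shut by itself, then take the hand away. The box is only pushed: leave it standing where it is, neither lifted nor shoved along the shelf, and do not disturb the jar, the dabba or the glass stopper.

Things in the scene. Friction and masses are not known exactly. Their poses are not given: they have to be found in the camera images.
- box: Rectangular steel food box, full and heavy (1.5 to 2.1 kg), loose on a rubber liner; slides only under a push of about 12 N or more. Body 120 x 180 mm, white plastic lid 136 x 196 mm, 92 mm high in all. Origin: centre of the underside, 123 mm above the work surface; z up, x towards the side with the open flap (roughly away from the robot), y along it. The other three flaps are shut.
- hinge_mid (a point): Middle of the open flap's hinge line, at the lid's edge, fixed to the box: 70 mm along the box's x from its centre, 85 mm above its underside. The hinge line runs along the box's y. The lid's top is 3 mm above this line, its raised middle panel 7 mm.
- rim_mid (a point): Middle of the steel rim on the flap's side: a round bead 6 mm thick along the box's y, its centre 11.6 mm below the hinge line and 1.2 mm inward of it, standing out 9 mm from the box's wall. The flap's catch must pass over it and sit beneath it.
- flap (a joint): Angle of the open flap, rad: 0 shut, hanging straight down outside the rim; 1.57 level, pointing outward; more is raised (starts at 1.5 to 2.3, limit 2.6). The hinge stays where it is left above about 1.2; let go lower, the flap springs back up unless tucked. Its catch meets the rim at about 0.6, needs most push (5 to 8 N on the flap's lower half) from 0.5 to 0.3, then snaps in to 0.05.
- flap_edge (a point): Middle of the flap's free edge, 39 mm from the hinge line. The flap is a white plastic plate 90 mm wide (along the box's y), 3 mm thick, flat to 33 mm from the hinge line, then an 8 mm finger edge flared outward. Shut, its outer face lies 5 mm outward of the hinge line.
- catch_mid (a point): Middle of the catch, a rib 72 mm long and 5.6 mm thick on the flap's inner face, 16 mm from the hinge line; it sits under the rim bead when the flap is shut.
- jar: Bystander: orange plastic screw-top jar, 80 mm across, 120 mm high; origin: centre of its underside. Apart from these things a fixed steel caddy with a silicone brush and a mini whisk in it is clamped on the shelf's far edge, 31 to 38 cm to the robot's left, reaching 150 mm above the shelf.
- dabba: Bystander: round steel dabba with a tight lid, 95 mm across, 96 mm high; origin: centre of its underside.
- stopper: Bystander: glass cruet stopper standing on its flat head, 40 mm across, 50 mm high; origin: centre of its underside.
Not all that is in view belongs to the job. Leave any orange look-alike of the box alone.

How it is judged (in metres and radians):
At the end, for the whole second after the job is handed in: The flap stays shut by itself within 0.15 rad (its catch under the rim), the box stands flat and at rest within 30 mm of where it was, and the jar, dabba and stopper are within 30 mm of where they were (value of joint flap below 0.15 rad and angle between box's own z axis and vertical below 0.05 rad and distance of each of box, jar, dabba, stopper from where it was at the start of the episode below 0.03 m and linear speed of box below 0.02 m/s); the robot touches nothing.
It fails at once if the box is lifted or tipped (height (world z) of box above 0.135 m or angle between box's own z axis and vertical above 0.2 rad).
It fails at once if the box is shoved more than 40 mm along the shelf (distance of box from where it was at the start of the episode above 0.04 m).
It fails at once if the jar, the dabba or the stopper is lifted, carried off or knocked over (distance of any of jar, dabba, stopper from where it was at the start of the episode above 0.04 m or angle between any of jar, dabba, stopper's own z axis and vertical above 0.4 rad).
It also fails if it takes over 35 s, if anything falls off the work surface, if the arm or the gripper's body presses on something with over 40 N, if the wrist force passes 120 N, or if a joint passes its speed limit or range.

## Working session

There is one attempt and no reset: what is moved stays moved. The work goes in short steps, each a Python script; the robot and the scene stay as the last script left them, time stands still between calls to the robot, and variables do not carry over. Pictures are saved under pics/ and viewed, and the job is handed in when it is done.

```bash
mkdir -p pics; ls; python3 - <<'E'
from station import robot, optics, spotter
import cv2, numpy as np
s=robot.get_state(); print(s)
for c in ["scene","side","wrist"]:
    p,d=optics.grab_frame(c); cv2.imwrite(f"pics/{c}0.png",p[:,:,::-1]); np.save(f"pics/{c}0.npy",d)
    P=optics.camera_params(c); print(c,{k:np.round(v,4).tolist() if not isinstance(v,str) else v for k,v in P.items()})
    for q in ["box","flap","flap_edge","hinge_mid","jar","dabba","stopper"]:
        print(q,[(np.round(r["position"],1).tolist(),round(r["p"],2)) for r in spotter.search_frame(c,q)][:3])
print(robot.get_state()["clock"])
E
```

```text
pics
{'clock': 0.0, 'joints': array([-8.01329223e+01,  2.01254034e+01,  9.46775532e+01, -1.57346108e-04,
        6.52659035e+01, -4.84586453e+00]), 'dq': array([-0.06780885, -0.0368943 , -0.03376189,  0.00492072, -0.04806536,
       -0.06362399]), 'joint_torque': array([-1.22661262e-03, -5.06102121e+01, -2.91411102e+01, -1.67656904e-04,
        4.41487457e-03, -2.18667537e-05]), 'eef_pos': array([ 0.13966564, -0.53162203,  0.23074423]), 'tool_rot': array([-1.79931374e+02, -5.67466776e-03,  1.47130047e+01]), 'force': array([0.64079718, 0.03625945, 1.04866596]), 'torque': array([-0.00620644, -0.02345246, -0.00411158]), 'gripper_width': 0.08511683495042287}
scene {'mtx': [[580.9569, 0.0, 307.0878], [0.0, 580.9569, 237.1546], [0.0, 0.0, 1.0]], 'cam_to_world': [[0.3486, 0.732, -0.5853, 1.2101], [0.9372, -0.2637, 0.2284, -0.3091], [0.0128, -0.6282, -0.778, 1.1688], [0.0, 0.0, 0.0, 1.0]]}
box [([275.1, 357.3], 0.86), ([208.1, 161.1], 0.8), ([157.5, 389.2], 0.6)]
flap [([299.3, 379.1], 0.92), ([217.7, 183.5], 0.88), ([163.6, 368.8], 0.63)]
flap_edge [([212.4, 189.6], 0.88), ([297.1, 373.7], 
[... 513 characters left out ...]
 ([381.1, 366.7], 0.56)]
flap [([215.0, 185.5], 0.7), ([344.4, 349.0], 0.61), ([295.2, 192.5], 0.23)]
flap_edge [([214.5, 186.3], 0.68)]
hinge_mid [([383.5, 370.4], 0.93), ([235.2, 215.8], 0.84), ([259.6, 412.4], 0.83)]
jar [([296.0, 194.4], 0.7)]
dabba [([187.9, 295.9], 0.98)]
stopper [([193.8, 229.8], 0.7)]
wrist {'mtx': [[371.6483, 0.0, 319.9621], [0.0, 371.6483, 237.5745], [0.0, 0.0, 1.0]], 'tool_from_camera': [[0.0002, -0.9601, -0.2798, 0.0715], [1.0, 0.0001, 0.0003, -0.0004], [-0.0002, -0.2798, 0.9601, -0.1421], [0.0, 0.0, 0.0, 1.0]]}
box [([134.0, 97.9], 0.56)]
flap [([75.6, 47.8], 0.66)]
flap_edge [([77.6, 45.4], 0.88)]
hinge_mid [([131.4, 99.8], 0.65)]
jar []
dabba []
stopper []
1.2
```

View pics/scene0.png

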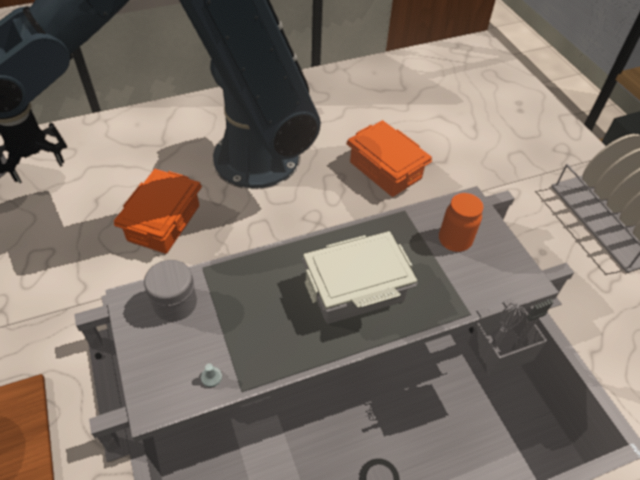

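View pics/side0.png

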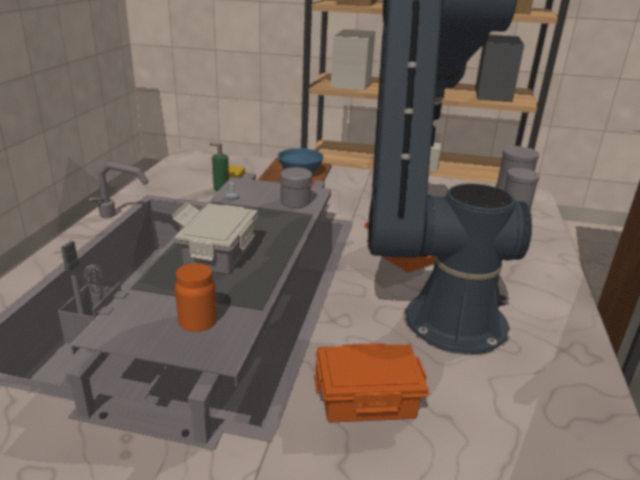

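View pics/wrist0.png

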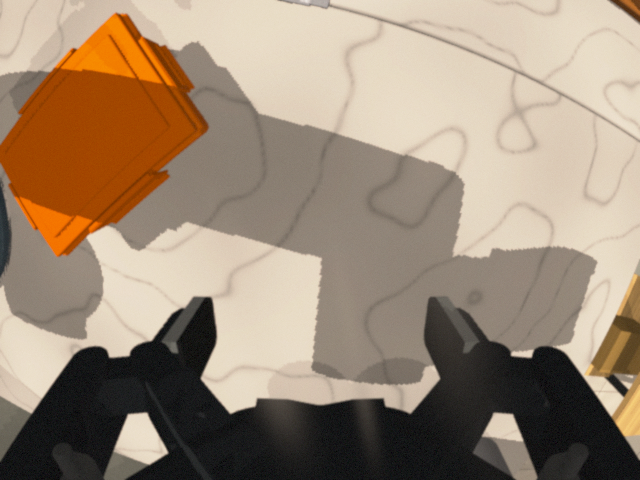

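The steel box with the white lid is at about scene (row 275, col 357). Its open flap is on the sink side, around (297, 377), and also shows in the side view at (214, 186). The orange boxes are look-alikes. Next I'll fit the pose from the depth images.

```bash
cat > h.py <<'E'
import numpy as np, cv2
from station import robot, move_gripper, ik, optics, spotter
def cloud(c,d):
    P=optics.camera_params(c); K=P["mtx"]; T=P["cam_to_world"]
    v,u=np.mgrid[:480,:640]
    X=np.stack([(u-K[0,2])/K[0,0]*d,(v-K[1,2])/K[1,1]*d,d],-1)
    return X@T[:3,:3].T+T[:3,3]
E
python3 - <<'E'
from h import *
for c in ["scene","side"]:
    im=cv2.imread(f"pics/{c}0.png"); d=np.load(f"pics/{c}0.npy"); W=cloud(c,d)
    b=im.astype(int)
    ok=(d>0)&(W[...,0]>0.3)&(W[...,0]<0.85)&(abs(W[...,1])<0.4)
    print(c, "liner z", np.median(W[...,2][ok&(abs(W[...,2]-.123)<.02)]))
    lid=ok&(W[...,2]>0.202)&(W[...,2]<0.222)&(b.min(-1)>130)
    n,l,st,ce=cv2.connectedComponentsWithStats(lid.astype(np.uint8))
    i=1+np.argmax(st[1:,4]); m=l==i; print(st[i],ce[i])
    p=W[m]; r=cv2.minAreaRect(p[:,:2].astype(np.float32)*1000); print(r, np.percentile(p[:,2],[5,50,95]))
    # all things near box
    c0=np.array(r[0])/1000
    near=ok&(np.hypot(W[...,0]-c0[0],W[...,1]-c0[1])<.2)&(W[...,2]>.13)
    np.save(f"pics/{c}_near.npy",W[near])
    x0,y0=st[i,0]-40,st[i,1]-30
    crop=im[y0:y0+170,x0:x0+200]; cv2.imwrite(f"pics/{c}_crop.png",cv2.resize(crop,None,fx=3.5,fy=3.5,interpolation=cv2.INTER_CUBIC)); print(x0,y0)
    for nm,rc in dict(scene=dict(jar=(223,463),dabba=(289,171),stopper=(373,209)),side=dict(jar=(296,194),dabba=(188,296),stopper=(193,230)))[c].items():
        print(nm,np.round(W[rc],3))
E
```

```text
scene liner z 0.12181707917201923
[ 304  232  113   75 5556] [358.73524118 268.92008639]
((604.1211547851562, 45.1070556640625), (212.01995849609375, 163.15386962890625), 86.29269409179688) [0.20889255 0.21393176 0.21791849]
264 202
jar [0.571 0.3   0.217]
dabba [ 0.526 -0.326  0.217]
stopper [ 0.696 -0.3    0.162]
side liner z 0.12219666770702764
[ 176  204   80   41 2155] [213.86218097 223.8199536 ]
((606.587890625, 48.30744171142578), (159.2593994140625, 210.28514099121094), 1.9993058443069458) [0.21030414 0.21520976 0.21832046]
136 174
jar [0.53  0.358 0.208]
dabba [ 0.484 -0.28   0.186]
stopper [ 0.693 -0.291  0.139]
```

View pics/scene_crop.png

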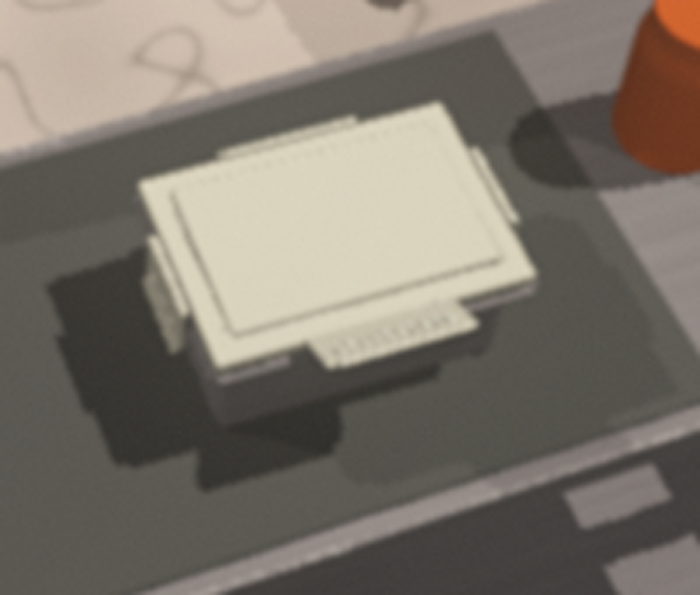

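View pics/side_crop.png

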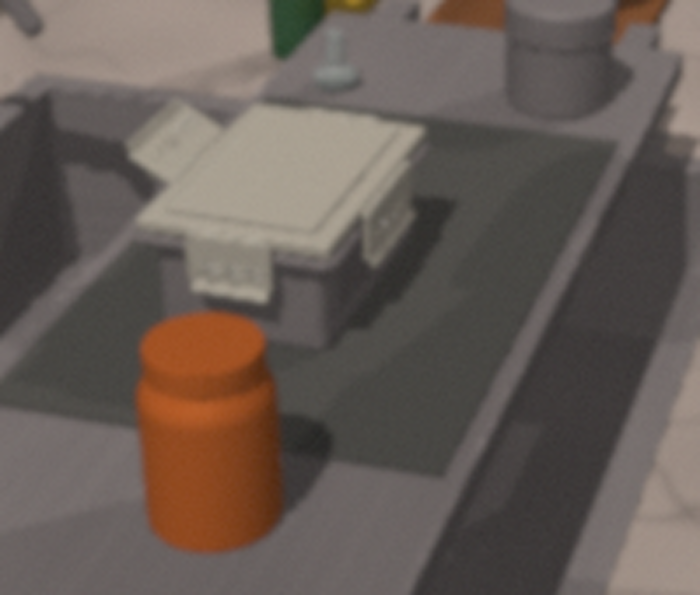

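```bash
python3 - <<'E'
from h import *
# raised panel edges & far edges: histograms in a box frame
for c in ["scene","side"]:
    p=np.load(f"pics/{c}_near.npy")
    for yaw in [-4,-2,0]:
        a=np.radians(yaw); q=(p[:,:2]-[.604,.045])@np.array([[np.cos(a),-np.sin(a)],[np.sin(a),np.cos(a)]])
        print(c,yaw)
        m=(abs(q[:,1])<.045)
        for x in np.arange(-.1,.14,.01):
            s=m&(abs(q[:,0]-x)<.005)
            if s.sum(): print("  x%.2f n%d z %s"%(x,s.sum(),np.round(np.percentile(p[s,2],[5,50,95]),3)),end="")
        print()
E
```

```text
scene -4
  x-0.08 n69 z [0.205 0.21  0.212]  x-0.07 n146 z [0.208 0.211 0.214]  x-0.06 n112 z [0.21  0.213 0.216]  x-0.05 n161 z [0.212 0.215 0.218]  x-0.04 n164 z [0.212 0.215 0.218]  x-0.03 n173 z [0.212 0.215 0.218]  x-0.02 n166 z [0.212 0.215 0.218]  x-0.01 n177 z [0.212 0.215 0.218]  x-0.00 n174 z [0.212 0.215 0.218]  x0.01 n179 z [0.212 0.215 0.218]  x0.02 n188 z [0.212 0.215 0.218]  x0.03 n185 z [0.212 0.215 0.218]  x0.04 n190 z [0.212 0.215 0.218]  x0.05 n403 z [0.134 0.209 0.215]  x0.06 n306 z [0.134 0.209 0.214]  x0.07 n132 z [0.2   0.217 0.221]  x0.08 n138 z [0.22  0.223 0.227]  x0.09 n111 z [0.225 0.228 0.235]  x0.10 n32 z [0.232 0.235 0.237]
scene -2
  x-0.08 n75 z [0.205 0.21  0.212]  x-0.07 n138 z [0.208 0.211 0.214]  x-0.06 n115 z [0.209 0.213 0.216]  x-0.05 n162 z [0.212 0.215 0.218]  x-0.04 n167 z [0.212 0.215 0.218]  x-0.03 n174 z [0.212 0.215 0.218]  x-0.02 n170 z [0.212 0.215 0.218]  x-0.01 n176 z [0.212 0.215 0.218]  x-0.00 n173 z [0.212 0.215 0.218]  x0.01 n182 z [0.212 0.215 0.218]  x0.02 n188 z [0.212 0.215 0.218]  x0.03 n187 z [0.212 0.215 0.218]  x0.04 n182
[... 2166 characters left out ...]
[0.225 0.229 0.235]  x0.10 n27 z [0.23  0.234 0.237]
side 0
  x-0.08 n234 z [0.172 0.192 0.211]  x-0.07 n79 z [0.2   0.211 0.214]  x-0.06 n206 z [0.132 0.171 0.216]  x-0.05 n72 z [0.214 0.216 0.218]  x-0.04 n69 z [0.214 0.216 0.218]  x-0.03 n67 z [0.214 0.216 0.218]  x-0.02 n65 z [0.214 0.216 0.218]  x-0.01 n66 z [0.214 0.216 0.218]  x-0.00 n68 z [0.214 0.216 0.218]  x0.01 n68 z [0.214 0.216 0.218]  x0.02 n69 z [0.214 0.216 0.218]  x0.03 n65 z [0.214 0.216 0.218]  x0.04 n68 z [0.214 0.216 0.218]  x0.05 n41 z [0.211 0.214 0.216]  x0.06 n79 z [0.21  0.212 0.215]  x0.07 n96 z [0.213 0.217 0.221]  x0.08 n107 z [0.216 0.223 0.226]  x0.09 n109 z [0.225 0.229 0.234]  x0.10 n29 z [0.23  0.234 0.237]
```

```bash
python3 - <<'E'
from h import *
def topl(c,uv,z):
    P=optics.camera_params(c);K=P["mtx"];T=P["cam_to_world"]
    r=np.c_[(uv-K[[0,1],[2,2]])/K[0,0],np.ones(len(uv))]@T[:3,:3].T
    return T[:3,3]+r*((z-T[2,3])/r[:,2])[:,None]
for c,px,o in [("scene",[(140,185),(440,103),(535,277),(218,365)],(264,202)),("side",[(260,107),(424,127),(330,252),(138,222)],(136,174))]:
    w=topl(c,np.array(px)/3.5+o,0.211)[:,:2]; print(c,np.round(w,4).tolist(),w.mean(0))
    for i in range(4):
        e=w[(i+1)%4]-w[i]; print("len %.4f dir %.2f"%(np.hypot(*e),np.degrees(np.arctan2(e[1],e[0]))))
# panel from clouds
for c in ["scene","side"]:
    p=np.load(f"pics/{c}_near.npy")
    lid=p[(p[:,2]>.2065)&(p[:,2]<.2195)&(abs(p[:,0]-.604)<.064)]
    r=cv2.minAreaRect(lid[:,:2].astype(np.float32)*1000);print(c,"lid",r)
    f=p[(p[:,0]>.685)&(p[:,0]<.715)&(p[:,2]>.2)]
    A=np.c_[f[:,:2],np.ones(len(f))]; k=np.linalg.lstsq(A,f[:,2],rcond=None)[0]; print("flap plane",k, "ang",np.pi/2+np.arctan(k[0]),len(f))
    g=p[(p[:,0]>.68)&(p[:,2]>.2)]; print(g.min(0),g.max(0), np.percentile(g[:,1],[1,50,99]))
E
```

```text
scene [[0.5314, -0.0504], [0.5346, 0.144], [0.6701, 0.1395], [0.6631, -0.0529]] [0.59981898 0.04504176]
len 0.1944 dir 89.04
len 0.1355 dir -1.93
len 0.1925 dir -92.08
len 0.1318 dir 178.89
side [[0.6561, -0.0468], [0.5292, -0.0485], [0.5297, 0.1514], [0.6646, 0.148]] [0.59489354 0.05103834]
len 0.1269 dir -179.21
len 0.1999 dir 89.87
len 0.1350 dir -1.44
len 0.1950 dir -92.50
scene lid ((603.9683837890625, 45.1651725769043), (211.4279327392578, 127.94065856933594), 89.96959686279297)
flap plane [ 0.79684528 -0.01593384 -0.3226536 ] ang 2.243610698777609 209
[ 0.68006825 -0.00267259  0.21118773] [0.70211239 0.08757284 0.23819434] [-0.00134989  0.04207273  0.08624265]
side lid ((603.8898315429688, 46.81254959106445), (127.67271423339844, 215.80203247070312), 0.1547144055366516)
flap plane [ 0.77224071 -0.02411031 -0.30605262] ang 2.2283802054960615 187
[ 6.80012913e-01 -6.56064332e-04  2.10199243e-01] [0.70165826 0.09076703 0.23817291] [0.00044323 0.04869867 0.08845511]
```

The box centre is about (0.598, 0.046) with a yaw of about -1.5°, and the flap is at about 2.2 rad. That puts the hinge middle near (0.668, 0.044, 0.208). Next I'll close the fingers, go above the flap and check with the wrist camera.

```bash
python3 - <<'E'
from h import *
s=robot.get_state(); p=s["eef_pos"]
move_gripper(0.0,20)
robot.movel([p[0],p[1],0.40],speed=0.3)
robot.reach([0.705,0.044,0.34],[180,0,-1.5])
s=robot.get_state(); print(s["clock"],s["joints"],s["eef_pos"],s["tool_rot"],s["force"],s["gripper_width"])
for c in ["wrist","scene","side"]:
    im,d=optics.grab_frame(c); cv2.imwrite(f"pics/{c}1.png",im[:,:,::-1]); np.save(f"pics/{c}1.npy",d)
np.savez("pics/st1.npz",p=s["eef_pos"],r=s["tool_rot"])
E
```

```text
5.525 [-2.68527622e-01  3.35285719e+01  5.89875686e+01 -7.99580633e-03
  8.74729434e+01  9.12846923e+01] [0.70501313 0.04315938 0.34013785] [ 1.79992259e+02 -1.10923369e-02 -1.55286743e+00] [ 0.93884711 -0.29425971  0.37124403] -0.0003150490346085877
```

View pics/wrist1.png

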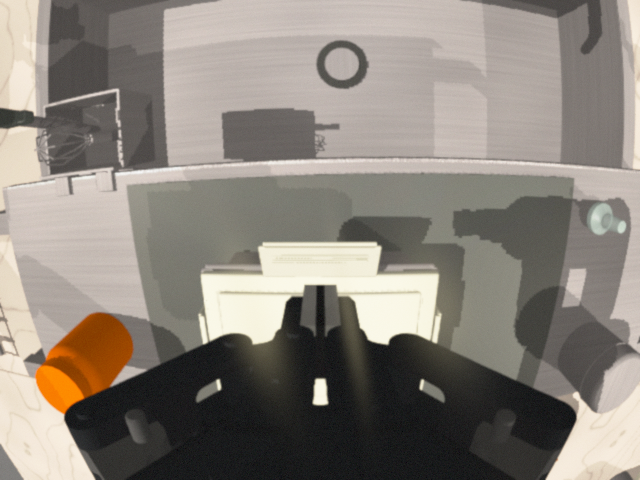

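View pics/side1.png

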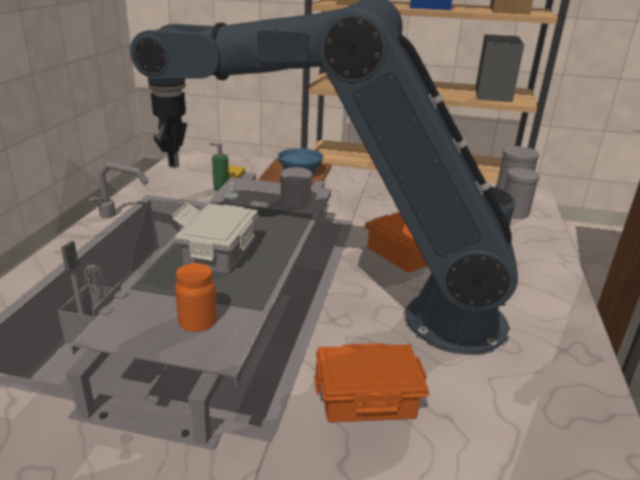

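The wrist view shows the open flap centred at about column 320, rows 243–275, with the lid's front corners at about (268, 202) and (270, 438). I'll cross-check the hinge against those.

```bash
python3 - <<'E'
from h import *
from scipy.spatial.transform import Rotation as R
z=np.load("pics/st1.npz"); P=optics.camera_params("wrist");K=P["mtx"];T=P["tool_from_camera"]
Rw=R.from_euler("xyz",z["r"],degrees=True).as_matrix()
def ray(u,v):
    x,y=(u-K[0,2])/K[0,0],(v-K[1,2])/K[1,1]; t=np.hypot(x,y); d=np.array([x/t*np.sin(t),y/t*np.sin(t),np.cos(t)])
    return Rw@T[:3,:3]@d, z["p"]+Rw@T[:3,3]
for n,(u,v),h in [("cL",(202,268),.211),("cR",(438,269),.211),("hL",(262,276),.211),("hR",(378,276),.211),("fL",(260,243),.234),("fR",(378,242),.234)]:
    d,o=ray(u,v); print(n,np.round(o+d*(h-o[2])/d[2],4))
im=cv2.imread("pics/wrist1.png")[220:340,180:460]; cv2.imwrite("pics/w1c.png",cv2.resize(im,None,fx=2.8,fy=2.8))
E
```

```text
cL [0.6744 0.1399 0.211 ]
cR [ 0.6683 -0.051   0.211 ]
hL [0.6669 0.0906 0.211 ]
hR [ 0.6644 -0.0014  0.211 ]
fL [0.7013 0.086  0.234 ]
fR [0.6998 0.0029 0.234 ]
```

View pics/w1c.png

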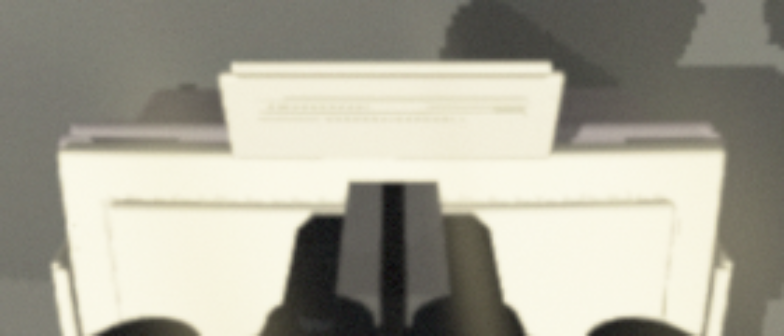

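The wrist view puts the lid edge near x 0.667, so the hinge is near 0.669, which agrees with the first estimate. I'll fold with a vertical tool first. Then I'll follow the flap's arc with the inner tip corner, leaning the tool back so the gripper clears the lid.

```bash
cat >> h.py <<'E'
from scipy.spatial.transform import Rotation as R
HX,HY,HZ=0.669,0.0442,0.208; YAW=-1.5
def pose(a,s,p):
    "TCP with inner tip corner on flap outer face"
    c=np.array([s*np.sin(a)+.005*np.cos(a),0,-s*np.cos(a)+.005*np.sin(a)])
    rot=[180,p,YAW]; t=np.radians(p)
    tcp=c+.011*np.array([np.cos(t),0,-np.sin(t)])
    tcp=R.from_euler("z",YAW,degrees=True).apply(tcp)+[HX,HY,HZ]
    return tcp,rot
def rep(n=""):
    s=robot.get_state(); print(n,"t%.2f"%s["clock"],np.round(s["eef_pos"],4),"F",np.round(s["force"],1))
E
python3 - <<'E'
from h import *
for k in [(1.55,.022,0),(1.0,.025,14),(.6,.029,25),(0,.03,25)]:
    print(k,np.round(pose(*k)[0],4),np.round(ik(*pose(*k)),1))
p,r=pose(1.55,.022,0)
robot.movel([p[0],p[1],0.25],r,speed=0.15); rep("above")
g=robot.movel(p,r,speed=0.06,guard=10); rep(f"down {g}")
if not g:
  for k in [(1.25,.024,7),(1.0,.026,15),(.8,.028,22)]:
    g=robot.movel(*pose(*k),speed=0.04,guard=10); rep(f"{k} {g}")
    if g: break
for c in ["wrist","side"]:
    im,d=optics.grab_frame(c); cv2.imwrite(f"pics/{c}2.png",im[:,:,::-1])
x=cv2.imread("pics/side2.png")[130:290,100:300]; cv2.imwrite("pics/side2c.png",cv2.resize(x,None,fx=3.5,fy=3.5,interpolation=cv2.INTER_CUBIC))
E
```

```text
(1.55, 0.022, 0) [0.7021 0.0433 0.2125] [-0.3 37.4 69.9 -0.  72.8 91.2]
(1.0, 0.025, 14) [0.7034 0.0433 0.196 ] [-0.4 46.2 57.5  0.3 90.3 91.1]
(0.6, 0.029, 25) [0.6995 0.0434 0.1822] [ -0.4  53.2  48.4   0.5 103.4  91.1]
(0, 0.03, 25) [0.684  0.0438 0.1734] [ -0.4  51.6  52.8   0.5 100.6  91.1]
above t6.42 [0.7025 0.0433 0.2511] F [ 0.8 -0.2  1.1]
down False t7.20 [0.7021 0.0434 0.2127] F [ 0.5 -0.2  0.3]
(1.25, 0.024, 7) False t7.58 [0.7045 0.0432 0.2035] F [-0.5 -0.2 -0.9]
(1.0, 0.026, 15) False t7.94 [0.7044 0.0433 0.1951] F [-0.3 -0.2 -0.3]
(0.8, 0.028, 22) False t8.28 [0.703  0.0433 0.1878] F [-0.4  0.1  0.5]
```

View pics/wrist2.png

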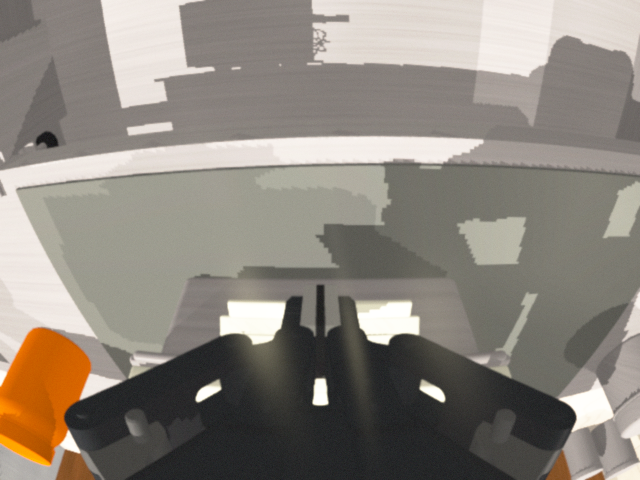

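View pics/side2c.png

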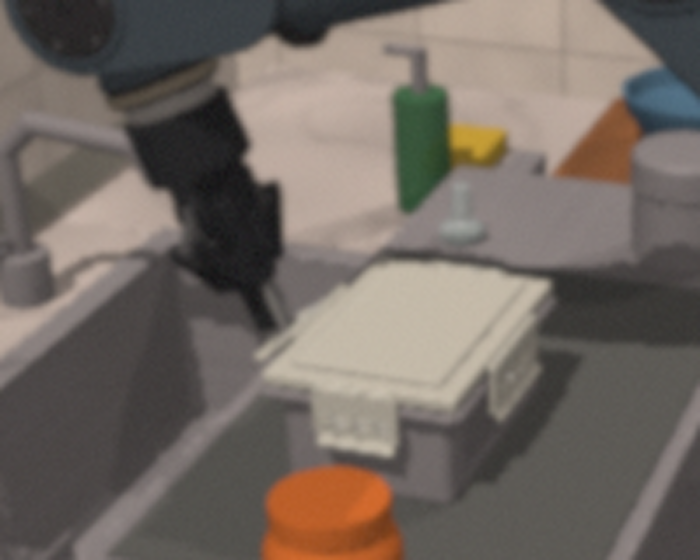

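The flap is now folded down past level and held by the fingertips. In the wrist view it spans columns 220–418 and rows 300–345 on both sides of the tips, and the contact force is low. Next I'll press it in over the rim.

```bash
python3 - <<'E'
from h import *
for k in [(.65,.029,25),(.5,.030,25),(.4,.030,25),(.3,.030,25),(.2,.030,25),(.1,.030,25),(.05,.030,25),(0.0,.030,25)]:
    g=robot.movel(*pose(*k),speed=0.025,guard=12); rep(f"{k} {g}")
    if g: break
for c in ["wrist","side","scene"]:
    im,d=optics.grab_frame(c); cv2.imwrite(f"pics/{c}3.png",im[:,:,::-1])
x=cv2.imread("pics/side3.png")[130:290,100:300]; cv2.imwrite("pics/side3c.png",cv2.resize(x,None,fx=3.5,fy=3.5,interpolation=cv2.INTER_CUBIC))
E
```

```text
(0.65, 0.029, 25) False t8.73 [0.7006 0.0434 0.1835] F [ 0.3 -0.7  0.6]
(0.5, 0.03, 25) False t9.07 [0.6976 0.0435 0.1796] F [-0.  -0.4  1. ]
(0.4, 0.03, 25) False t9.35 [0.6954 0.0435 0.1778] F [ 3.2 -0.1  1. ]
(0.3, 0.03, 25) False t9.62 [0.6927 0.0436 0.176 ] F [ 3.4 -1.   0.1]
(0.2, 0.03, 25) False t9.90 [0.6899 0.0437 0.1746] F [ 4.2 -0.1 -1.5]
(0.1, 0.03, 25) False t10.18 [0.6867 0.0437 0.1739] F [ 2.4 -0.2 -0.2]
(0.05, 0.03, 25) False t10.43 [0.6853 0.0438 0.1736] F [ 1.7 -0.5 -0.6]
(0.0, 0.03, 25) False t10.68 [0.6838 0.0438 0.1734] F [ 1.7  0.1 -0.8]
```

View pics/wrist3.png

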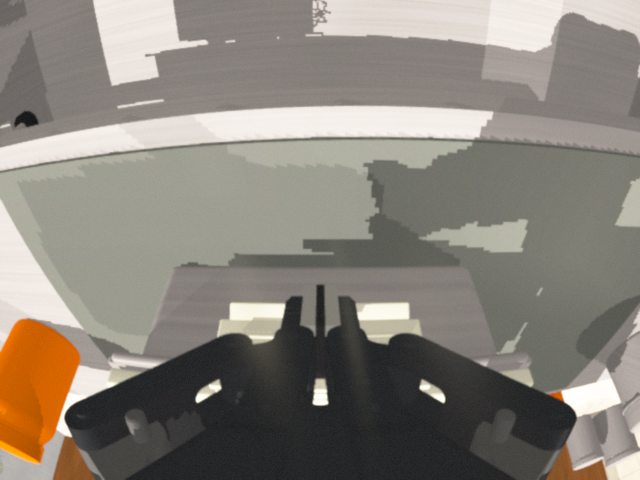

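View pics/side3c.png

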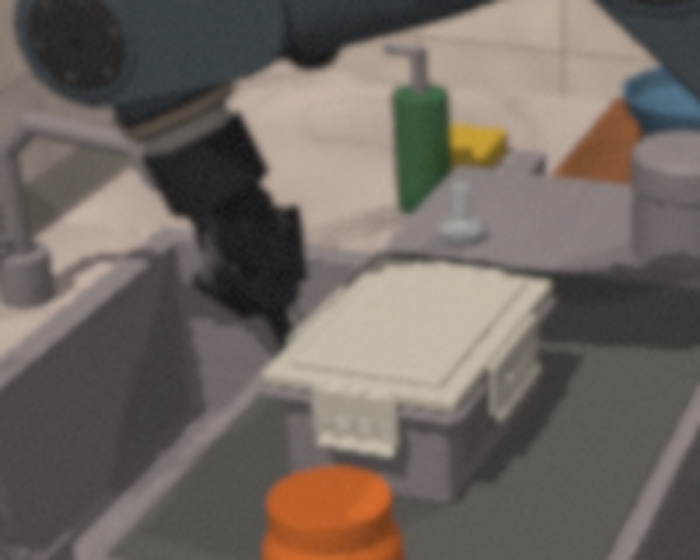

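The force peaked near 4 N and then fell, with no hard stop yet. I'll press a little further in small guarded steps until the reaction is firm.

```bash
python3 - <<'E'
from h import *
p0,r=pose(0,.03,25)
for i in range(1,9):
    g=robot.movel(p0-[0.001*i,0,0],r,speed=0.02,guard=9); rep(f"-{i}mm {g}")
    if g or robot.get_state()["force"][0]>8.5: break
im,d=optics.grab_frame("wrist"); cv2.imwrite("pics/wrist4.png",im[:,:,::-1])
E
```

```text
-1mm False t11.07 [0.683  0.0438 0.1733] F [ 2.9  0.  -0.4]
-2mm False t11.32 [0.6821 0.0438 0.1732] F [ 4.8 -0.6 -2.4]
-3mm False t11.57 [0.6818 0.0438 0.1733] F [10.5  0.9 -3.7]
```

View pics/wrist4.png

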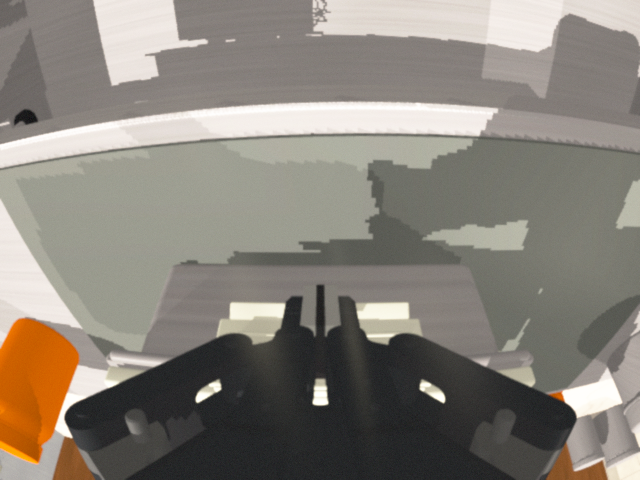

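At 2–3 mm further in the force rose sharply to 10.5 N, a hard stop. I'll back straight off and see whether the flap stays shut.

```bash
python3 - <<'E'
from h import *
p=robot.get_state()["eef_pos"]
robot.movel(p+[0.05,0,0.0],[180,25,YAW],speed=0.1); rep("back")
robot.movel(p+[0.07,0,0.09],[180,10,YAW],speed=0.2); rep("up")
s=robot.get_state(); np.savez("pics/st5.npz",p=s["eef_pos"],r=s["tool_rot"])
for c in ["wrist","side","scene"]:
    im,d=optics.grab_frame(c); cv2.imwrite(f"pics/{c}5.png",im[:,:,::-1]); np.save(f"pics/{c}5.npy",d)
    if c!="wrist":
        W=cloud(c,d); q=W[(d>0)&(abs(W[...,1]-.044)<.06)&(W[...,0]>.6)&(W[...,0]<.76)&(W[...,2]>.14)]
        for x in np.arange(.63,.73,.01):
            m=abs(q[:,0]-x)<.005; print(c,round(x,2),m.sum(),np.round(np.percentile(q[m,2],[5,50,95]),3) if m.sum() else "")
for c,(a,b) in dict(side=(130,100),scene=(202,264)).items():
    x=cv2.imread(f"pics/{c}5.png")[a:a+160,b:b+200]; cv2.imwrite(f"pics/{c}5c.png",cv2.resize(x,None,fx=3.5,fy=3.5,interpolation=cv2.INTER_CUBIC))
E
```

```text
back t12.28 [0.7313 0.0439 0.1732] F [-0.8  0.2  0.2]
up t12.89 [0.7511 0.0438 0.263 ] F [-0.2 -0.5 -0.6]
side 0.63 286 [0.215 0.524 0.584]
side 0.64 270 [0.215 0.523 0.583]
side 0.65 266 [0.215 0.529 0.58 ]
side 0.66 332 [0.211 0.508 0.58 ]
side 0.67 258 [0.21  0.552 0.586]
side 0.68 120 [0.491 0.54  0.571]
side 0.69 127 [0.492 0.556 0.575]
side 0.7 122 [0.489 0.537 0.572]
side 0.71 116 [0.491 0.542 0.572]
side 0.72 130 [0.492 0.538 0.572]
scene 0.63 677 [0.213 0.568 0.587]
scene 0.64 668 [0.213 0.567 0.585]
scene 0.65 666 [0.21  0.562 0.582]
scene 0.66 520 [0.148 0.212 0.581]
scene 0.67 913 [0.178 0.566 0.585]
scene 0.68 384 [0.175 0.569 0.577]
scene 0.69 369 [0.564 0.571 0.576]
scene 0.7 1775 [0.492 0.544 0.572]
scene 0.71 263 [0.492 0.553 0.572]
scene 0.72 268 [0.497 0.559 0.571]
```

View pics/wrist5.png

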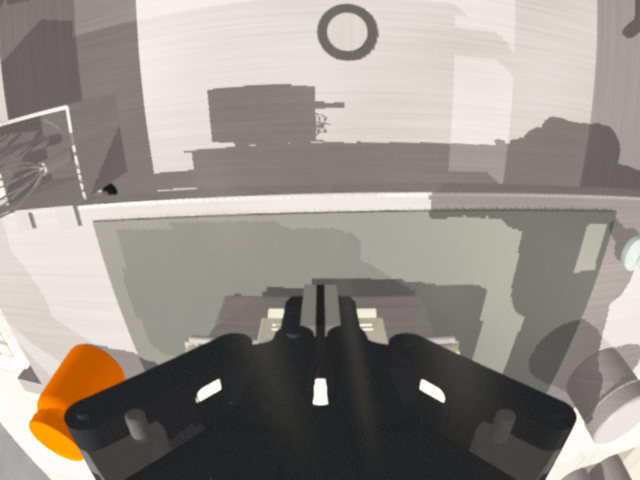

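View pics/side5c.png

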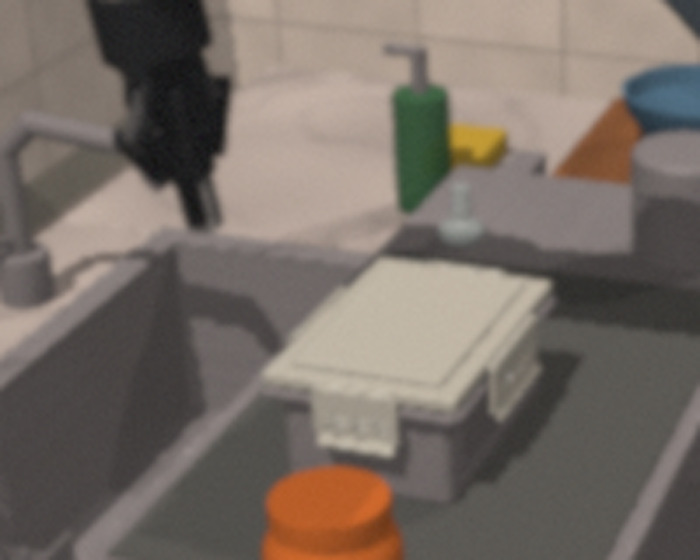

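View pics/scene5c.png

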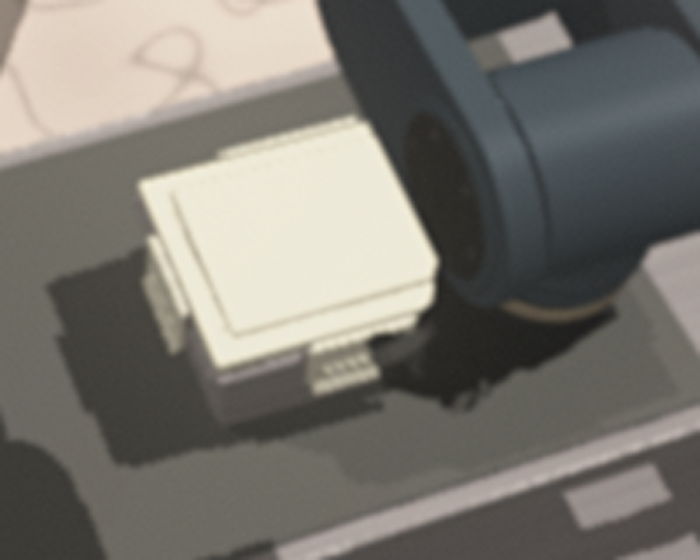

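With the hand away, the flap hangs shut in the scene view (crop about (365, 343)), and in the side view nothing stands up any more. I'll raise the arm and swing it clear for an unobstructed last check.

```bash
python3 - <<'E'
from h import *
p=robot.get_state()["eef_pos"]
robot.movel([0.72,p[1],0.40],[180,0,YAW],speed=0.25)
j=robot.get_state()["joints"]; j=np.array(j); j[0]=-60; robot.move_joints(j); robot.hold(0.3); rep()
for c in ["side","scene"]:
    im,d=optics.grab_frame(c); cv2.imwrite(f"pics/{c}6.png",im[:,:,::-1]); W=cloud(c,d)
    W0=cloud(c,np.load(f"pics/{c}0.npy"))
    for n,w in (("before",W0),("after",W)):
        ok=(abs(w[...,0]-.6)<.064)&(abs(w[...,1]-.045)<.13)&(w[...,2]>.2065)&(w[...,2]<.2195)
        r=cv2.minAreaRect(w[ok][:,:2].astype(np.float32)*1000); print(c,n,np.round(w[ok].mean(0),4),r)
    f=W[(abs(W[...,1]-.044)<.04)&(W[...,0]>.667)&(W[...,0]<.72)&(W[...,2]>.16)&(W[...,2]<.3)]
    print(c,"flap pts",len(f)); 
    for z in np.arange(.165,.22,.006):
        m=abs(f[:,2]-z)<.003
        if m.sum(): print("  z%.3f n%d x %.4f max %.4f"%(z,m.sum(),np.median(f[m,0]),f[m,0].max()))
    for q in ["jar","dabba","stopper"]:
        print(q,[(np.round(r["position"],1).tolist(),round(r["p"],2)) for r in spotter.search_frame(c,q)][:2])
for c,(a,b) in dict(side=(130,100),scene=(202,264)).items():
    x=cv2.imread(f"pics/{c}6.png")[a:a+160,b:b+200]; cv2.imwrite(f"pics/{c}6c.png",cv2.resize(x,None,fx=3.5,fy=3.5,interpolation=cv2.INTER_CUBIC))
E
```

```text
t16.60 [ 0.4004 -0.5999  0.3974] F [-0.  -0.3 -0.7]
side before [0.5972 0.0628 0.2144] ((599.9451293945312, 46.784996032714844), (127.856689453125, 215.83987426757812), 0.08291210234165192)
side after [0.5975 0.0628 0.2144] ((599.9893798828125, 46.841407775878906), (216.11256408691406, 127.91295623779297), 89.96095275878906)
side flap pts 40
  z0.207 n6 x 0.6728 max 0.6775
  z0.213 n34 x 0.6710 max 0.6748
jar [([295.6, 193.5], 0.71)]
dabba [([188.0, 298.5], 0.64), ([240.2, 220.2], 0.31)]
stopper [([192.1, 230.0], 0.71)]
scene before [0.6037 0.0412 0.2138] ((599.9795532226562, 45.16990661621094), (211.41482543945312, 127.9177474975586), 89.9460220336914)
scene after [0.6037 0.0411 0.2138] ((600.0087890625, 45.02854919433594), (127.97566986083984, 212.08541870117188), 0.0009575990261510015)
scene flap pts 551
  z0.165 n5 x 0.6764 max 0.6769
  z0.171 n91 x 0.6753 max 0.6788
  z0.177 n57 x 0.6738 max 0.6777
  z0.183 n51 x 0.6741 max 0.6767
  z0.189 n66 x 0.6739 max 0.6774
  z0.195 n64 x 0.6734 max 0.6774
  z0.201 n53 x 0.6731 max 0.6766
  z0.207 n106 x 0.6726 max 0.6769
  z0.213 n58 x 0.6707 max 0.6762
jar [([224.9, 460.1], 0.89)]
dabba [([290.0, 169.0], 0.75)]
stopper [([375.8, 209.3], 0.74), ([276.2, 354.9], 0.16)]
```

View pics/scene6c.png

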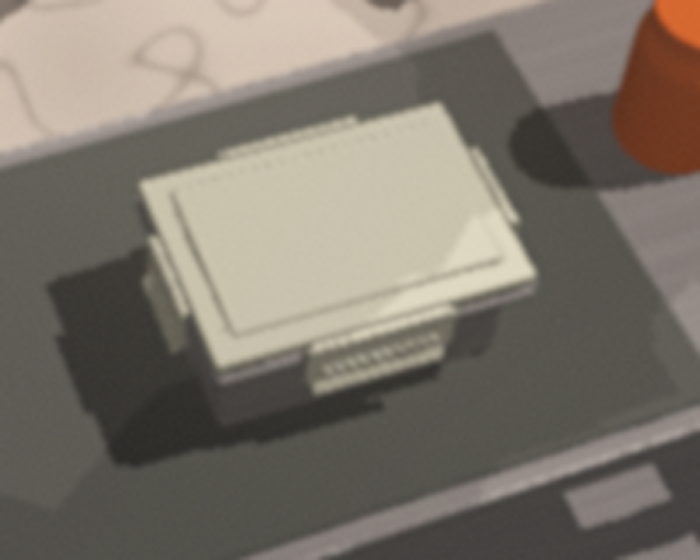

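View pics/side6.png

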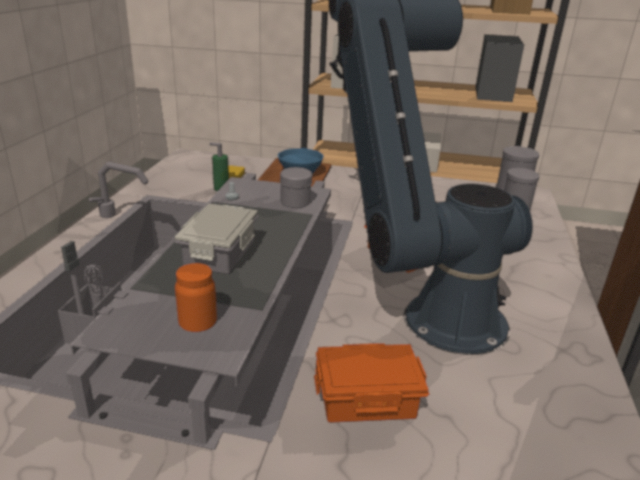

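The flap face runs from x 0.6726 to 0.6738 over 30 mm of height, so it is at about 0.04 rad, shut, some 4 s after release. The box and bystanders haven't moved, so I'll hand in.

```bash
python3 -c "
from station import robot
print(robot.close_job()); print(robot.get_state()['clock'])"
```

```text
the job is handed in; nothing more can be done
None
the job is handed in; nothing more can be done
```

The flap is shut and stayed shut by itself after I took the hand away, and I've handed the job in; hand-in gives no verdict.

I folded the flap down with the closed fingertips, first with the tool vertical and then leaning back to follow the flap's arc. I then pressed it over the rim to a hard stop, where the force rose from about 5 to 10.5 N over the last millimetre, and backed off. The arm ended clear of everything at about 17 s of the 35 s allowed.

**Last checks**
- **Flap:** about 4 s after release its outer face was within about 0.04 rad of vertical, measured from the scene camera's depth; the limit is 0.15. The snap itself did not show clearly in the force. The readings between steps peaked near 4 N, below the 5–8 N expected, so the evidence that the catch is tucked is the hard stop and the flap not springing back.
- **Box:** the lid's position before and after agreed to within 1 mm in both cameras, with its height unchanged.
- **Jar, dabba and stopper:** the networks found all three within 2–4 pixels of where they were, which is about their usual scatter, and they look undisturbed in the pictures.

No check failed. The side camera could not see the flap's outer face, so the flap angle rests on one camera.

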